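# Park the index plunger and bring the magnet sled up to its buffer

## Task

Free the magnet sled: pull the red T-handle of the index plunger up against its spring, twist it clockwise (seen from above) until its cross pin drops into the rest notch of the brass ring, and let go, so that it stays up by itself. Then slide the sled gently along its rods, by the black post, until its nose rests against the rubber buffer, and let go. Do not force the plunger or ram the sled, and leave the loose things round the fixture where they lie.

Things in the scene. Friction and masses are not known exactly. Their poses are not given: they have to be found in the camera images.
- fixture: Aluminium fixture screwed to the table: base plate 150 x 260 x 8 mm, from x -80 to +70 and y -100 to +160 mm of the origin, which lies on the table. z up, y along the two guide rods, from the plunger towards the buffer. A blue bracket (44 mm wide in y, top at z 47 mm) at x -78 to -12, y -82 to -38 mm carries the plunger. Shifted and turned at each start.
- handle (a point): Centre of the plunger's red T-handle, on the vertical plunger axis: a bar 40 mm long, 12 mm wide, 20 mm tall on an 8 mm stem. When down, this point is 85 mm and the bar's underside 75 mm above the table. At plunger_twist 0 the bar's length lies along the fixture's y. The steel cross pin (30 mm long, 4 mm square, 32 mm below this point) is parallel to the bar.
- plunger: The whole plunger (T-handle, stem, cross pin, locking pin); origin on its axis, at the height of the table when it is down. Axes as the fixture's when it is down and at twist 0.
- plunger_lift (a joint): Lift, m: 0 = down, the locking pin 6 mm deep in the sled's hole. A spring pulls it down with 3 N at 0, 7.5 N at 0.015. The cross pin leaves its deep slot and clears the tops of sleeve and ring at 0.013; a solid end stop ends the pull at 0.016. In the rest notch it stands at about 0.0095 to 0.010; on top of the ring beside the notch at about 0.0125 (not parked).
- plunger_twist (a joint): Twist, rad: 0 = as found, positive = clockwise from above. The notch's middle lies somewhere from 0.96 to 1.42; within about 0.08 of it the spring drops the pin in, if the hand lets it slide down. From 0.3 up to the notch, and 0.4 beyond it, the pin can lie on top of sleeve or ring. Once in, twisting on only presses it on the wall.
- sled: Grey sled plate 110 x 130 x 10 mm on the guide rods, top 30 mm above the table; carries a red and green bar magnet 81 mm long along y, top at 44 mm, 31 mm to the +x side of the post's axis. Slides along the fixture's y with 2 N of friction, about 0.5 kg; origin under its middle at table height, axes as the fixture's.
- sled_slide (a joint): Travel of the sled along the fixture's +y, m; 0 at the start, where the plunger locks it; it meets the buffer somewhere between 0.052 and 0.082.
- push_post (a point): Point on the axis of the black upright post on the sled, 52 mm above the table and 15 mm below the post's top; post diameter 14 mm, its foot at 30 mm. Move the sled by it.
- sled_nose (a point): Middle of the sled's front end face (towards the fixture's +y), 25 mm above the table.
- buffer: Dark steel block clamped across the guide rods with a black rubber pad 90 mm wide and 6 mm high on the side to the sled; set differently along the rods each time, does not move in use. Axes as the fixture's.
- buffer_face (a point): Middle of the rubber pad's face towards the sled, 25 mm above the table.
- compass: Loose round black pocket compass, 48 mm across, 12 mm high, on the table at the robot's side of the fixture. Origin in the middle of its underside. Leave it.
- level: Loose small aluminium spirit level 14 x 80 x 14 mm, on the table behind the fixture. Origin in the middle of its underside. Leave it.
- weight: Loose slotted brass weight, 32 mm across, 14 mm high, on the table behind the fixture. Origin in the middle of its underside. Leave it.
- plunger_axis (a point): Point on the plunger axis at the bracket's top, 47 mm above the table. Round it, within 18.5 mm, stand the slotted steel sleeve and the brass rest ring (tops 64 mm above the table, two steel shoulders 70 mm). The brass ring is set differently each time, unreported; its notch is 3 mm deep and 6 mm wide with upright walls. A shoulder blocks anticlockwise twist.

How it is judged:
On the way, in this order (a step that is already met when the one before it is completed fails the run):
1. the plunger is let go and stays parked: its cross pin lies in the rest notch (lift between 8 and 11.7 mm), the sled still not moved (travel under 10 mm) (value of joint plunger_lift between 0.008 and 0.0117 m and value of joint plunger_twist above 0.8 rad and contact force between the fingers and plunger below 0.2 N and value of joint sled_slide below 0.01 m), for 0.3 s.
2. the sled's nose is at the buffer (gap under 2 mm) (y of sled_nose in the frame of buffer_face above -0.002 m), for 0.2 s.
At the end, for the whole second after the job is handed in: The plunger stays up in its rest notch (lift 8 to 11.7 mm, twist over 0.8 rad) and the sled stands still with its nose less than 2 mm from the buffer's rubber face (value of joint plunger_lift between 0.008 and 0.0117 m and value of joint plunger_twist above 0.8 rad and y of sled_nose in the frame of buffer_face above -0.002 m and linear speed of sled below 0.005 m/s); the robot touches nothing.
It fails at once if the plunger is forced against its bracket (pulled hard on the end stop, or twisted hard against slot, shoulder or notch: over 20 N) (contact force between plunger and fixture above 20 N).
It fails at once if the sled is forced against the locking pin (over 20 N) (contact force between plunger and sled above 20 N).
It fails at once if the sled is rammed against the buffer (over 20 N) (contact force between sled and buffer above 20 N).
It fails at once if a loose thing is moved by more than 15 mm (distance of any of compass, level, weight from where it was at the start of the episode above 0.015 m).
It also fails if it takes over 64 s, if anything falls off the work surface, if the arm or the gripper's body presses on something with over 40 N, if the wrist force passes 120 N, or if a joint passes its speed limit or range.

## Robot

A 6-joint arm with a two-finger parallel gripper is mounted at the origin on a cart in front of the work surface, level with it; the furniture and walls round the work are solid. World frame = base frame: x ahead of the robot, y to its left, z up, the work surface at z = 0. Lengths are in m, angles in rad, forces in N, time in s.
With the tool pointing down it reaches from about 0.25 to 0.725 m from the base axis. Payload 4 kg.
Tool frame: the origin (TCP) lies on the centre line of the jaws, within the pads' length; the fingertips stand 17 mm ahead of it and the grasp point (between the pads) lies 2 mm behind it; z points along the fingers, y is the line along which they close (so a half turn about z gives the same grasp; the last joint's range is limited). The gripper opens to 85 mm and grips with 20 to 120 N. Pads are 22 mm wide; open, the fingers measure 114 mm over their backs; the gripper's body (76 mm by 85 mm) begins 54 mm behind the grasp point. The pads swing forward as they close: fully open they stand 13 mm farther back than shut.
Start: joints at [-1.174, 0.241, 0.005, 1.335, 0, 1.571], TCP at [0.193, -0.461, 0.248] pointing down, gripper open.
Joint ranges: [-2.72, 2.72], [-1.05, 1.87], [-1.09, 1.28], [-1.99, 2.15], [-1.42, 1.44], [-3.14, 3.14]. Speed limits (rad/s): [2.79, 2.79, 3.14, 3.14, 3.14, 3.14].

## Interface

Orientations are given as a unit quaternion [x, y, z, w].
In Python, from workcell import get_obs, imaging, order gives the robot as it stands.
- The arm moves only by the tool apply_moves, never from a script. Its argument "targets" is a list that holds one entry, the list of rows, each a list of 5 numbers: the shift along the world's x, y, z in units of 40 mm (1.0 is 40 mm), then the turn about the world's z in degrees, then the gripper command: -1 is shut, 1 is fully open, values between are in proportion. In form: [[[dx, dy, dz, turn, fingers], ...]]. A call has 1 to 8 rows; each row shifts and turns the commanded pose from where the row before left it; what a row does not reach is not made up. A row lasts 1/12 s, in which the tool goes at most 41.7 mm and 7.16 degrees, less where a joint would pass 70% of its speed; a pose out of reach is approached as far as the arm can. A call is refused whole if a number of a shift passes 1 or a number of a turn 7.16, either way. A call with a gripper value outside its range is refused whole. The fingers move at their own pace and stop on an object; the grip force is fixed at half the most. Time passes only in rows, so rows that do not move let the fingers close. It gives the time, the measured TCP pose, the force, the opening and the grip force at its end, in the units of the state.
- get_obs(): the state, without advancing time (a new reading comes with each control period).
- imaging.camera(name): name is "scene" or "top"; returns (picture, depth): 400x640x3 uint8, blue, green, red; 400x640 float32, m along the optical axis (not along the pixel's ray), 0 where there is no reading.
- imaging.get_calibration(name): a dict with "camera_matrix" (3x3 intrinsics, pixels), "eye" and "rotation" of the camera in the world. Camera axes: x right, y down, z forward; pixel columns grow to the right and rows downward; lengths in m; the calibration is good to about 2 mm. A picture is of the moment at which its call begins. get_calibration takes no time and is no camera call.
- order.job_done(): hands the job in; it is judged then, once.
The state is a dict: "clock": time; "joint_pos": joint angles; "joint_vel": joint speeds; "tau": joint torques, N m; "eef_pos": TCP position; "tool_rot": TCP orientation; "ft_force": force on the tool from outside, world axes, zero at the start; "ft_torque": the same for the moment, N m; "grip_width": finger opening in m; "grasp_force": force on a finger pad.
Only numpy, scipy, OpenCV 4.12 (cv2) and the standard library are available. Lean on these libraries where they do the work, as an engineer would, in place of code of your own. Each camera call takes 0.05 s, during which the arm holds its last target. There are 200 camera calls.

## Working session

There is one attempt and no reset: what is moved stays moved. The work goes in short steps, Python scripts to look and compute and a tool call to move; the robot and the scene stay as the last step left them, time stands still between calls to the robot, and variables do not carry over. Pictures are saved under pics/ and viewed, at most 10 in all, crops included, and the job is handed in when it is done.

Besides the shell and the picture viewer there is one more tool, called after "Emit:" as name([rows], argument=value, ...), one row to a line, values as JSON. apply_moves: Moves the arm, as the interface text tells. Its arguments: {"type":"object","properties":{"targets":{"type":"array","items":{"type":"array","items":{"type":"array","items":{"type":"number"}}}}},"required":["targets"]}

```bash
mkdir -p pics
cat > h.py <<'E'
import numpy as np, cv2
from workcell import get_obs, imaging, order
def cap(name, tag):
    im,d=imaging.camera(name); cv2.imwrite(f'pics/{tag}.png',im); np.save(f'pics/{tag}.npy',d); return im,d
def cloud(name,d):
    c=imaging.get_calibration(name); K=np.array(c['camera_matrix']); R=np.array(c['rotation']); e=np.array(c['eye'])
    v,u=np.mgrid[:d.shape[0],:d.shape[1]]
    P=np.stack([(u-K[0,2])/K[0,0]*d,(v-K[1,2])/K[1,1]*d,d],-1)
    return P@R.T+e
E
python3 - <<'E'
from h import *
for n in('top','scene'):
    cap(n,n+'0'); c=imaging.get_calibration(n); print(n,c)
print(get_obs())
E
```

```text
top {'camera_matrix': array([[473.19480927,   0.        , 318.46728695],
       [  0.        , 473.19480927, 202.33109728],
       [  0.        ,   0.        ,   1.        ]]), 'eye': array([0.37804366, 0.01310049, 0.93713711]), 'rotation': array([-0.69501783,  0.71340694, -0.06304298,  0.06345342])}
scene {'camera_matrix': array([[479.62203046,   0.        , 320.11703641],
       [  0.        , 479.62203046, 201.37501521],
       [  0.        ,   0.        ,   1.        ]]), 'eye': array([0.0367384 , 0.5799406 , 0.46916554]), 'rotation': array([-0.32090948,  0.79386681, -0.48319493,  0.18252464])}
{'clock': 0.1, 'joint_pos': array([-1.17401055e+00,  2.41316113e-01,  3.84996226e-03,  1.33520163e+00,
       -4.05840571e-06,  1.57080137e+00]), 'joint_vel': array([ 0.00080752, -0.00099921,  0.00377341, -0.0001706 , -0.00012679,
       -0.0004607 ]), 'tau': array([-5.00813640e-04, -3.73136902e+01,  2.53010541e+01,  1.09002189e-02,
       -7.41129543e-05,  1.40467137e-06]), 'eef_pos': array([ 0.19301864, -0.4606575 ,  0.24750927]), 'tool_rot': array([ 9.80384663e-01,  1.97091441e-01, -1.86417694e-04, -9.16970967e-04]), 'ft_force': array([ 0.11097506, -0.24505246,  0.44516421]), 'ft_torque': array([ 0.00264964, -0.01887947, -0.02175809]), 'grasp_force': 0.0, 'grip_width': 0.08554712060781416}
```

Rotation is a quaternion.

```bash
sed -i "s/R=np.array(c\['rotation'\])/R=Rotation.from_quat(c['rotation']).as_matrix()/; 1a from scipy.spatial.transform import Rotation" h.py
python3 - <<'E'
from h import *
d=np.load('pics/top0.npy'); P=cloud('top',d); im=cv2.imread('pics/top0.png')
hsv=cv2.cvtColor(im,cv2.COLOR_BGR2HSV)
ok=d>0
print('table z',np.median(P[...,2][ok]))
def show(n,m):
    k,l,s,_=cv2.connectedComponentsWithStats(m.astype(np.uint8))
    for i in range(1,k):
        if s[i,4]<40: continue
        q=P[l==i]; r=cv2.minAreaRect(q[:,:2].astype(np.float32)*1000)
        print(n,s[i],'med',np.median(q,0).round(4),'rect',np.round(r[0],1),np.round(r[1],1),round(r[2],1))
H,S,V=cv2.split(hsv)
red=ok&((H<8)|(H>172))&(S>120)&(V>60)
show('red',red)
show('green',ok&(H>40)&(H<85)&(S>90))
show('blue',ok&(H>95)&(H<130)&(S>100))
Z=P[...,2]
show('handletop',ok&(Z>.088)&(Z<.103)&(P[...,0]>.25))
show('posttop',ok&(Z>.060)&(Z<.074)&(P[...,0]>.25))
E
```

```text
table z 0.0009654768612117337
red [255   4   9  10  74] med [0.8893 0.1123 0.1405] rect [891.4 112.5] [20.6 14.9] 1.6
red [351  93  11   9  45] med [ 0.7657 -0.0701  0.0118] rect [765.6 -71.9] [ 9.  24.9] 27.4
red [ 58 111   9   7  55] med [0.7117 0.4886 0.0943] rect [713.6 491.1] [18.1 14.1] 83.4
red [281 191  21   8 148] med [0.5563 0.0622 0.044 ] rect [557.   63.8] [39. 14.] 84.7
red [310 229  21   8 141] med [0.4763 0.0102 0.0948] rect [478.9  10.2] [36.  17.9] 87.3
red [159 381   8   9  56] med [ 0.1761  0.3646 -0.1598] rect [176.3 365.3] [18.  13.6] 1.2
red [ 92 391  12   6  42] med [ 0.1862  0.4566 -0.0433] rect [119.8 619.4] [  8.4 372. ] 21.9
green [ 314   29   60   82 3275] med [ 0.8385 -0.0508  0.0096] rect [828.4 -46.5] [191.1 113.5] 3.0
green [302 192  21   8 140] med [0.5527 0.0236 0.0441] rect [553.   23.4] [38.6 13.4] 83.8
blue [244   0  10  15 116] med [0.8848 0.1299 0.1423] rect [894.8 132.2] [28.4 17.6] 3.1
blue [301   0  43  24 151] med [ 0.9685 -0.004  -0.0399] rect [1203.4  -32. ] [511.4 156.9] 2.3
blue [442  18  18   5  41] med [ 0.9526 -0.2963 -0.0188] rect [1
[... 2022 characters left out ...]
36.2] [26.3  4. ] 86.1
posttop [555  59  13   4  43] med [ 0.8074 -0.4741  0.0672] rect [ 807.  -474.8] [28.7  3.2] 86.7
posttop [575  59  11   7  41] med [ 0.8042 -0.5115  0.0676] rect [ 804.5 -510.6] [19.2  6.7] 59.6
posttop [ 52  92 250  41 654] med [0.6867 0.268  0.0667] rect [686.6 274.9] [ 74.5 484.9] 8.1
posttop [275 204   8   8  46] med [0.5278 0.0856 0.0664] rect [528.   85.5] [12.7 12.5] 25.2
posttop [  48  246   58   97 4093] med [0.3807 0.4565 0.0671] rect [379.3 456.3] [169.2 100.8] 1.3
posttop [515 316  34  42 239] med [ 0.2984 -0.3487  0.0667] rect [ 293.4 -352.4] [36.1 86.9] 44.3
posttop [564 321  12   8  46] med [ 0.3007 -0.4328  0.0686] rect [ 299.6 -429.6] [ 8.  24.3] 28.8
```

View pics/top0.png

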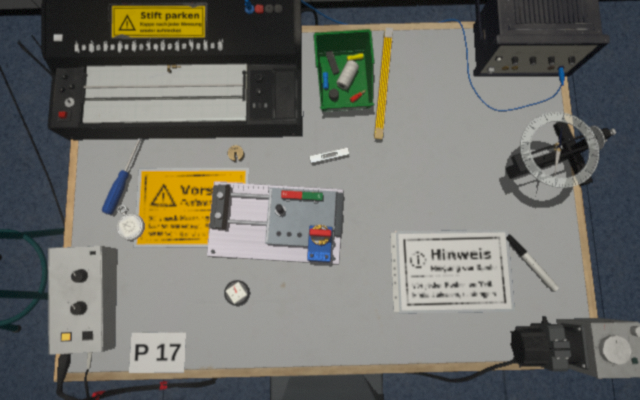

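View pics/scene0.png

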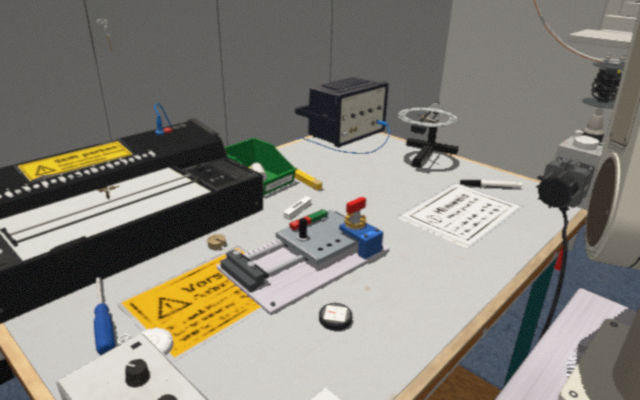

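Run:
```python
from h import *
im=cv2.imread('pics/top0.png'); s=cv2.imread('pics/scene0.png')
a=cv2.resize(im[222:258,300:340],(400,360),interpolation=cv2.INTER_CUBIC)
b=cv2.resize(s[192:264,330:410],(400,360),interpolation=cv2.INTER_CUBIC)
cv2.imwrite('pics/z0.png',np.hstack([a,b]))
d=np.load('pics/scene0.npy'); P=cloud('scene',d); H,S,V=cv2.split(cv2.cvtColor(s,cv2.COLOR_BGR2HSV))
m=(d>0)&((H<8)|(H>172))&(S>120)&(P[...,2]>.07)&(abs(P[...,0]-.476)<.05)&(abs(P[...,1]-.01)<.05)
q=P[m];print('handle scene',len(q),q.min(0),q.max(0),np.median(q,0))
t=q[q[:,2]>.0935];print(len(t),cv2.minAreaRect(t[:,:2].astype(np.float32)*1000))
m=(d>0)&(P[...,2]>.036)&(P[...,2]<.075)&(np.hypot(P[...,0]-.528,P[...,1]-.0856)<.014)
q=P[m];print('post scene',len(q),q.min(0),q.max(0),np.median(q,0))
d=np.load('pics/top0.npy');P=cloud('top',d)
# sled top and rubber/buffer in top view, fixture frame yaw
yaw=np.deg2rad(-5.3);ex=np.array([np.cos(yaw),np.sin(yaw)]);ey=np.array([-ex[1],ex[0]])
Q=P[...,:2]-np.array([.4763,.0103]);X=Q@ex;Y=Q@ey;Z=P[...,2]
r=(d>0)&(abs(X-.06)<.02)
for y in np.arange(-.05,.26,.005):
    k=r&(abs(Y-y)<.0025)
    if k.any(): print(round(y,3),k.sum(),Z[k].round(3).min(),np.median(Z[k]).round(3),Z[k].max().round(3))
```

```text
handle scene 209 [ 0.47025125 -0.00522619  0.07701502] [0.48432638 0.03245506 0.09597964] [0.47488617 0.01708209 0.08895554]
58 ((478.2760925292969, 12.395626068115234), (34.80581283569336, 10.022411346435547), 84.63072204589844)
post scene 148 [0.52287569 0.07843325 0.03605433] [0.53594675 0.09453754 0.06749568] [0.52724352 0.09051542 0.05503233]
-0.05 49 -0.004 0.0 0.005
-0.045 51 -0.005 -0.0 0.004
-0.04 43 -0.002 0.021 0.026
-0.035 51 0.019 0.022 0.028
-0.03 52 0.019 0.022 0.027
-0.025 52 0.005 0.023 0.033
-0.02 52 0.027 0.031 0.034
-0.015 54 0.027 0.031 0.034
-0.01 50 0.025 0.03 0.035
-0.005 54 0.028 0.03 0.034
-0.0 50 0.026 0.031 0.045
0.005 60 0.027 0.032 0.046
0.01 57 0.028 0.032 0.046
0.015 55 0.027 0.031 0.047
0.02 56 0.026 0.031 0.047
0.025 51 0.027 0.031 0.047
0.03 58 0.026 0.032 0.046
0.035 55 0.026 0.032 0.045
0.04 56 0.028 0.031 0.047
0.045 57 0.027 0.031 0.047
0.05 52 0.028 0.032 0.047
0.055 60 0.029 0.032 0.047
0.06 55 0.027 0.031 0.046
0.065 58 0.028 0.032 0.048
0.07 54 0.028 0.033 0.046
0.075 59 0.027 0.04 0.07
0.08 49 0.027 0.043 0.07
0.085 41 0.028 0.031 0.07
0.09
[... 192 characters left out ...]
 0.009 0.023
0.13 48 0.006 0.009 0.021
0.135 46 0.005 0.009 0.021
0.14 51 0.005 0.009 0.021
0.145 50 0.006 0.009 0.022
0.15 52 0.005 0.008 0.02
0.155 49 0.004 0.009 0.02
0.16 47 0.005 0.009 0.02
0.165 46 0.006 0.009 0.021
0.17 52 0.005 0.009 0.02
0.175 51 0.005 0.009 0.022
0.18 49 0.005 0.009 0.02
0.185 90 0.004 0.025 0.033
0.19 58 0.025 0.029 0.035
0.195 60 0.027 0.033 0.045
0.2 47 0.029 0.033 0.043
0.205 35 0.029 0.032 0.043
0.21 38 0.02 0.022 0.025
0.215 53 0.019 0.023 0.026
0.22 5 0.019 0.021 0.022
0.225 44 -0.002 0.001 0.004
0.23 51 -0.005 0.001 0.005
0.235 45 -0.002 0.001 0.005
0.24 50 -0.002 0.001 0.005
0.245 44 -0.001 0.001 0.006
0.25 49 -0.001 0.002 0.004
0.255 56 -0.002 0.001 0.007
```

View pics/z0.png

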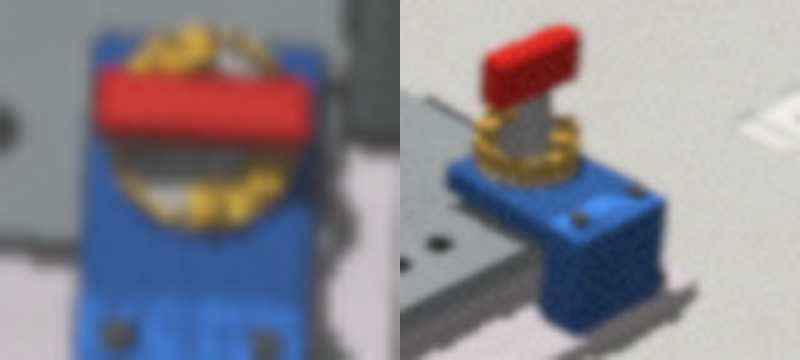

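Emit:
apply_moves([
  [[0.2, 0.35, 0, 7, 1], [0.2, 0.35, 0, 7, 1], [0.2, 0.35, 0, 7, 1], [0.2, 0.35, 0, 7, 1], [0.2, 0.35, 0, 7, 1], [0.2, 0.35, 0, 7, 1], [0.2, 0.35, 0, 7, 1], [0.2, 0.35, 0, 7, 1]],
])

```text
clock: 0.77
eef_pos: [0.2573, -0.3482, 0.2479]
tool_rot: [0.771, 0.637, 0.0, -0.0]
ft_force: [-0.5, 0.3, -0.3]
grip_width: 0.0852
grasp_force: 0.0
```

Emit:
apply_moves([
  [[0.23, 0.375, 0, 7, 1], [0.23, 0.375, 0, 7, 1], [0.23, 0.375, 0, 7, 1], [0.23, 0.375, 0, 7, 1], [0.23, 0.375, 0, 7, 1], [0.23, 0.375, 0, 7, 1], [0.23, 0.375, 0, 7, 1], [0.23, 0.375, 0, 7, 1]],
])

```text
clock: 1.43
eef_pos: [0.3309, -0.2282, 0.248]
tool_rot: [0.382, 0.924, 0.0, -0.0]
ft_force: [-0.3, 0.5, -0.1]
grip_width: 0.0852
grasp_force: 0.0
```

Emit:
apply_moves([
  [[0.23, 0.375, 0, 7, 1], [0.23, 0.375, 0, 7, 1], [0.23, 0.375, 0, 7, 1], [0.23, 0.375, 0, 7, 1], [0.23, 0.375, 0, 7, 1], [0.23, 0.375, 0, 7, 1], [0.23, 0.375, 0, 7, 1], [0.23, 0.375, 0, 7, 1]],
])

```text
clock: 2.1
eef_pos: [0.4045, -0.1083, 0.2479]
tool_rot: [-0.097, 0.995, 0.0, -0.0]
ft_force: [-0.5, 0.1, 0.7]
grip_width: 0.0854
grasp_force: 0.0
```

Emit:
apply_moves([
  [[0.22, 0.37, 0, 7, 1], [0.22, 0.37, 0, 7, 1], [0.22, 0.37, 0, 7, 1], [0.22, 0.37, 0, 7, 1], [0.22, 0.37, 0, 7, 1], [0.22, 0.37, 0, 7, 1], [0.22, 0.37, 0, 7, 1], [0.22, 0.37, 0, 7, 1]],
])

```text
clock: 2.77
eef_pos: [0.4749, 0.01, 0.2478]
tool_rot: [-0.553, 0.833, 0.0, -0.0]
ft_force: [-0.2, -0.7, 0.1]
grip_width: 0.0853
grasp_force: 0.0
```

Emit:
apply_moves([
  [[0, 0, -0.6, 6, 0.2], [0, 0, -0.6, 6, 0.2], [0, 0, -0.6, 6, 0], [0, 0, -0.4, 0, 0], [0, 0, 0, 0, 0], [0, 0, 0, 0, 0]],
])

```text
clock: 3.27
eef_pos: [0.4739, 0.0092, 0.1595]
tool_rot: [-0.674, 0.739, 0.001, -0.001]
ft_force: [-0.0, 0.3, 0.5]
grip_width: 0.0426
grasp_force: 0.0
```

Run:
```python
from h import *
o=get_obs();R=Rotation.from_quat(o['tool_rot']).as_matrix()
print(o['clock'],o['eef_pos'],np.rad2deg(np.arctan2(R[1,1],R[0,1])),o['joint_pos'],o['grip_width'],R[:,2],o['ft_force'],o['ft_torque'])
```

```text
3.2667 [0.47387183 0.00923927 0.15947883] 174.71566532887078 [ 1.94900844e-02  2.52008463e-01 -2.20586136e-01  1.10124948e+00
  8.01092106e-06 -1.45907772e+00] 0.04264575210543531 [-3.04732960e-03 -5.13877899e-05 -9.99995356e-01] [-0.04109777  0.34764579  0.50042951] [ 0.03978302 -0.02168795 -0.00123824]
```

Emit:
apply_moves([
  [[0.07, 0.045, -0.4, 0, 0], [0, 0, -0.4, 0, 0], [0, 0, -0.4, 0, -0.2], [0, 0, -0.3, 0, -0.4], [0, 0, -0.21, 0, -0.5], [0, 0, 0, 0, -0.5], [0, 0, 0, 0, -0.5], [0, 0, 0, 0, -0.5]],
])

```text
clock: 3.93
eef_pos: [0.4787, 0.011, 0.0931]
tool_rot: [-0.674, 0.739, -0.001, 0.001]
ft_force: [0.2, -0.5, -0.5]
grip_width: 0.0217
grasp_force: 0.0
```

Run:
```python
from h import *
o=get_obs();R=Rotation.from_quat(o['tool_rot']).as_matrix()
print(o['clock'],o['eef_pos'],np.rad2deg(np.arctan2(R[1,1],R[0,1])),o['grip_width'],o['ft_force'],o['ft_torque'])
im,d=cap('scene','s1')
cv2.imwrite('pics/s1z.png',cv2.resize(im[150:270,290:430],(700,600),interpolation=cv2.INTER_CUBIC))
```

```text
3.9333 [0.47869747 0.01102768 0.09313206] 174.72262805507728 0.021666012168664837 [ 0.15088283 -0.52219316 -0.47540844] [0.04641941 0.04802945 0.03748437]
```

View pics/s1z.png

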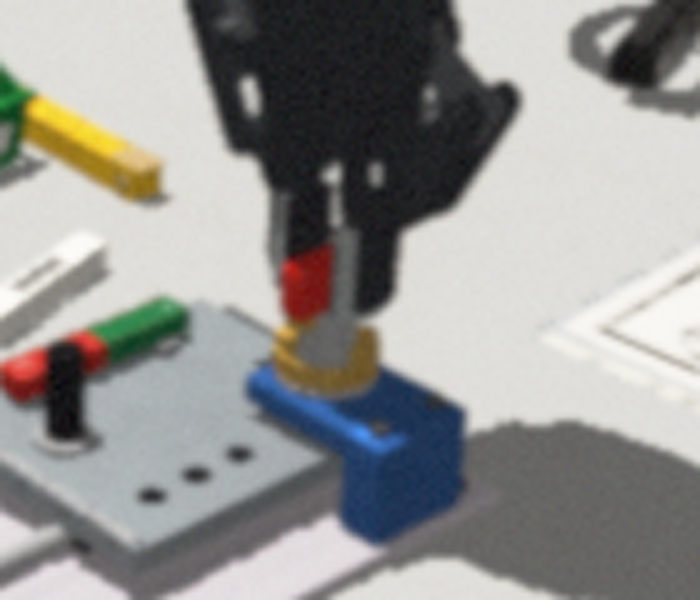

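Emit:
apply_moves([
  [[0, 0, -0.03, 0, -0.6], [0, 0, 0, 0, -0.62], [0, 0, 0, 0, -0.62], [0, 0, 0, 0, -0.62]],
])

```text
clock: 4.32
eef_pos: [0.4777, 0.0111, 0.0909]
tool_rot: [-0.674, 0.739, -0.0, 0.0]
ft_force: [0.4, -0.2, -0.9]
grip_width: 0.0164
grasp_force: 0.0
```

Emit:
apply_moves([
  [[0, 0, 0, 0, -0.66], [0, 0, 0, 0, -0.66], [0, 0, 0, 0, -0.66]],
])

```text
clock: 4.57
eef_pos: [0.478, 0.011, 0.0909]
tool_rot: [-0.674, 0.739, -0.0, 0.0]
ft_force: [0.9, 0.3, 0.4]
grip_width: 0.0145
grasp_force: 0.5
```

Emit:
apply_moves([
  [[0, 0, 0, 0, -0.68], [0, 0, 0, 0, -0.68], [0, 0, 0, 0, -0.68]],
])

```text
clock: 4.82
eef_pos: [0.4784, 0.011, 0.091]
tool_rot: [-0.674, 0.739, -0.001, 0.001]
ft_force: [2.4, -0.2, -0.0]
grip_width: 0.0133
grasp_force: 1.4
```

Emit:
apply_moves([
  [[0.025, 0, 0, 0, -0.68], [0, 0, 0, 0, -0.69], [0, 0, 0, 0, -0.7], [0, 0, 0, 0, -0.7]],
])

```text
clock: 5.15
eef_pos: [0.4789, 0.011, 0.0907]
tool_rot: [-0.674, 0.739, -0.0, 0.0]
ft_force: [2.9, 0.0, -0.6]
grip_width: 0.0128
grasp_force: 1.1
```

Emit:
apply_moves([
  [[0.02, 0, 0, 0, -0.7], [0, 0, 0, 0, -0.7], [0, 0, 0, 0, -0.71]],
])

```text
clock: 5.4
eef_pos: [0.4791, 0.0111, 0.0905]
tool_rot: [-0.674, 0.739, 0.0, -0.0]
ft_force: [0.7, 0.1, -0.8]
grip_width: 0.0125
grasp_force: 0.5
```

Nearly centred; grip fully.

Emit:
apply_moves([
  [[0.005, 0, 0, 0, -0.75], [0, 0, 0, 0, -0.8], [0, 0, 0, 0, -1], [0, 0, 0, 0, -1]],
])

```text
clock: 5.73
eef_pos: [0.4793, 0.0111, 0.0907]
tool_rot: [-0.674, 0.739, 0.0, -0.0]
ft_force: [-0.5, -1.2, 2.6]
grip_width: 0.0107
grasp_force: 59.9
```

```bash
cat > st.py <<'E'
from h import *
o=get_obs();R=Rotation.from_quat(o['tool_rot']).as_matrix()
print(o['clock'],o['eef_pos'].round(5),np.rad2deg(np.arctan2(R[1,1],R[0,1])).round(2),o['grip_width'].__round__(5),o['ft_force'].round(2),o['ft_torque'].round(3),o['grasp_force'])
E
python3 st.py
```

```text
5.7333 [0.47933 0.01108 0.09071] 174.74 0.0107 [-0.45 -1.21  2.58] [ 0.007  0.065 -0.065] 59.861764311790466
```

Emit:
apply_moves([
  [[0, 0, 0.06, 0, -1], [0, 0, 0.06, 0, -1], [0, 0, 0.06, 0, -1], [0, 0, 0.06, 0, -1], [0, 0, 0.06, 0, -1], [0, 0, 0, 0, -1], [0, 0, 0, 0, -1]],
])

```text
clock: 6.32
eef_pos: [0.4793, 0.0111, 0.1025]
tool_rot: [-0.674, 0.739, 0.0, -0.0]
ft_force: [1.1, 1.4, -6.3]
grip_width: 0.0106
grasp_force: 58.7
```

```bash
python3 st.py
```

```text
6.3167 [0.47931 0.01106 0.1025 ] 174.74 0.01061 [ 1.05  1.44 -6.33] [ 0.04  -0.4    0.026] 58.69216024875641
```

Emit:
apply_moves([
  [[0, 0, 0.03, 0, -1], [0, 0, 0.035, 0, -1], [0, 0, 0, 0, -1], [0, 0, 0, 0, -1]],
])

```text
clock: 6.65
eef_pos: [0.4793, 0.011, 0.1052]
tool_rot: [-0.674, 0.739, 0.0, -0.0]
ft_force: [0.9, -0.1, -7.2]
grip_width: 0.0106
grasp_force: 58.6
```

```bash
python3 st.py
```

```text
6.65 [0.47932 0.01105 0.10517] 174.74 0.01059 [ 0.93 -0.14 -7.18] [ 0.037 -0.283 -0.025] 58.59278082847595
```

Emit:
apply_moves([
  [[0, 0, 0, -4, -1], [0, 0, 0, -4, -1], [0, 0, 0, -4, -1], [0, 0, 0, -4, -1], [0, 0, 0, 0, -1], [0, 0, 0, 0, -1]],
])

```text
clock: 7.15
eef_pos: [0.4795, 0.011, 0.1052]
tool_rot: [-0.565, 0.825, 0.0, -0.0]
ft_force: [1.7, 0.7, -8.2]
grip_width: 0.0106
grasp_force: 58.6
```

```bash
python3 st.py
```

```text
7.15 [0.47953 0.01103 0.10516] 158.83 0.01058 [ 1.68  0.67 -8.23] [ 0.    -0.394  0.075] 58.57033431529999
```

Emit:
apply_moves([
  [[0, 0, 0, -4, -1], [0, 0, 0, -4, -1], [0, 0, 0, -4, -1], [0, 0, 0, -4, -1], [0, 0, 0, -4, -1], [0, 0, 0, 0, -1], [0, 0, 0, 0, -1]],
])

```text
clock: 7.73
eef_pos: [0.4798, 0.0109, 0.1053]
tool_rot: [-0.414, 0.91, -0.0, 0.0]
ft_force: [1.7, -1.3, -8.2]
grip_width: 0.0106
grasp_force: 58.6
```

```bash
python3 st.py
```

```text
7.7333 [0.4798  0.0109  0.10533] 138.88 0.01064 [ 1.73 -1.35 -8.18] [-0.084 -0.476  0.031] 58.56566369533539
```

Emit:
apply_moves([
  [[0.01, 0, 0, -4, -1], [0, 0, 0, -4, -1], [0, 0, 0, -4, -1], [0, 0, 0, -2, -1], [0, 0, 0, 0, -1], [0, 0, -0.035, 0, -1], [0, 0, 0, 0, -1], [0, 0, 0, 0, -1]],
])

```text
clock: 8.4
eef_pos: [0.48, 0.0108, 0.1038]
tool_rot: [-0.299, 0.954, -0.0, -0.0]
ft_force: [1.8, -3.2, -7.9]
grip_width: 0.0111
grasp_force: 58.6
```

```bash
python3 st.py
```

```text
8.4 [0.47998 0.01076 0.10382] 124.79 0.01115 [ 1.79 -3.24 -7.89] [-0.446 -0.386 -0.013] 58.64700257778168
```

Emit:
apply_moves([
  [[0, -0.01, -0.015, -4, -1], [0, 0, 0, 0, -1], [0, 0, 0, 0, -1]],
])

```text
clock: 8.65
eef_pos: [0.48, 0.0107, 0.1035]
tool_rot: [-0.266, 0.964, 0.0, 0.0]
ft_force: [0.5, -1.4, -5.2]
grip_width: 0.0109
grasp_force: 58.9
```

Emit:
apply_moves([
  [[0, 0, -0.005, 0, -1], [0, 0, 0, 0, -1], [0, 0, 0, 0, -1]],
])

```text
clock: 8.9
eef_pos: [0.48, 0.0107, 0.1033]
tool_rot: [-0.265, 0.964, -0.0, 0.0]
ft_force: [0.5, -1.6, -4.1]
grip_width: 0.0107
grasp_force: 59.1
```

Emit:
apply_moves([
  [[0, 0, -0.01, -3, -1], [0, 0, 0, 0, -1], [0, 0, 0, 0, -1]],
])

```text
clock: 9.15
eef_pos: [0.48, 0.0106, 0.1025]
tool_rot: [-0.24, 0.971, -0.0, -0.0]
ft_force: [1.5, -1.6, -6.3]
grip_width: 0.0104
grasp_force: 58.9
```

```bash
python3 st.py
```

```text
9.15 [0.48005 0.01061 0.10254] 117.81 0.01044 [ 1.46 -1.65 -6.26] [-0.293 -0.365  0.013] 58.85629892349243
```

Emit:
apply_moves([
  [[0, 0, -0.015, 0, -1], [0, 0, 0, 0, -1], [0, 0, 0, 0, -1]],
])

```text
clock: 9.4
eef_pos: [0.48, 0.0106, 0.1019]
tool_rot: [-0.24, 0.971, -0.0, -0.0]
ft_force: [1.5, -1.2, -6.6]
grip_width: 0.0106
grasp_force: 58.7
```

```bash
python3 st.py
```

```text
9.4 [0.48004 0.01062 0.10195] 117.77 0.01055 [ 1.54 -1.23 -6.55] [-0.336 -0.397 -0.053] 58.7375807762146
```

Emit:
apply_moves([
  [[0, 0, -0.02, 0, -1], [0, 0, -0.005, 0, -1], [0, 0, 0, 0, -1], [0, 0, 0, 0, -1]],
])

```text
clock: 9.73
eef_pos: [0.4801, 0.0106, 0.1011]
tool_rot: [-0.24, 0.971, -0.0, 0.0]
ft_force: [2.3, -1.3, -7.2]
grip_width: 0.0111
grasp_force: 58.7
```

```bash
python3 st.py
```

```text
9.7333 [0.48006 0.01062 0.10107] 117.74 0.0111 [ 2.34 -1.26 -7.25] [-0.322 -0.318 -0.016] 58.74553442001343
```

Emit:
apply_moves([
  [[0, 0, -0.01, 0, -1], [0, 0, 0, 0, -1], [0, 0, 0, 0, -0.6], [0, 0, 0, 0, -0.4], [0, 0, 0, 0, -0.3], [0, 0, 0, 0, -0.3]],
])

```text
clock: 10.23
eef_pos: [0.4804, 0.0109, 0.1013]
tool_rot: [-0.24, 0.971, 0.0, 0.001]
ft_force: [0.3, 1.6, -0.5]
grip_width: 0.0299
grasp_force: 0.0
```

```bash
python3 st.py
```

```text
10.2333 [0.48042 0.01089 0.10134] 117.75 0.02989 [ 0.34  1.65 -0.47] [-0.029 -0.034 -0.05 ] 0.0
```

Emit:
apply_moves([
  [[0, 0, 0.3, 0, -0.3], [0, 0, 0.7, 0, -0.3], [0, 0, 0.9, 0, -0.3], [0, 0, 0.9, 0, -0.3], [-0.8, -0.5, 0, 0, -0.3], [-0.8, -0.9, 0, 0, -0.3], [-0.8, -0.9, 0, 0, -0.3], [-0.5, -0.9, 0, 0, -0.3]],
])

```text
clock: 10.9
eef_pos: [0.3706, -0.1076, 0.2132]
tool_rot: [-0.241, 0.971, 0.0, 0.0]
ft_force: [0.5, -0.5, -1.0]
grip_width: 0.0299
grasp_force: 0.0
```

Run:
```python
from h import *
exec(open('st.py').read())
def rect(P,m):
    q=P[m]; r=cv2.minAreaRect(q[:,:2].astype(np.float32)*1000); return m.sum(),np.round(r[0],1),np.round(r[1],1),round(r[2],1),np.median(q,0).round(4),q[:,2].max().round(4)
for n in('top','scene'):
    im,d=cap(n,n+'2'); P=cloud(n,d); H,S,V=cv2.split(cv2.cvtColor(im,cv2.COLOR_BGR2HSV))
    near=(d>0)&(np.hypot(P[...,0]-.479,P[...,1]-.011)<.035)&((H<8)|(H>172))&(S>110)&(P[...,2]>.075)
    print(n,'handle',rect(P,near)); print(' top',rect(P,near&(P[...,2]>np.median(P[near][:,2])-.005*(n=='top')+.008*(n=='scene'))))
    po=(d>0)&(np.hypot(P[...,0]-.528,P[...,1]-.087)<.012)&(P[...,2]>.06)
    print(' post',rect(P,po))
im=cv2.imread('pics/top2.png');s=cv2.imread('pics/scene2.png')
cv2.imwrite('pics/z2.png',np.hstack([cv2.resize(im[170:270,200:360],(400,250)),cv2.resize(s[180:280,240:400],(400,250))]))
```

```text
10.9 [ 0.37061 -0.10756  0.21325] 117.9 0.02987 [ 0.54 -0.48 -0.99] [-0.04  -0.084  0.048] 0.0
top handle (np.int64(137), array([476. ,  10.2]), array([38.9, 11.7]), 26.8, array([0.4756, 0.0103, 0.1052]), np.float64(0.1088))
 top (np.int64(135), array([476.2,  10.3]), array([38.6, 11.7]), 26.8, array([0.4757, 0.0103, 0.1053]), np.float64(0.1088))
 post (np.int64(46), array([527.6,  86.2]), array([13.3, 12.7]), 64.3, array([0.5278, 0.0856, 0.0673]), np.float64(0.0718))
scene handle (np.int64(249), array([478.3,  12.2]), array([38.4, 13.3]), 29.3, array([0.4767, 0.0144, 0.0987]), np.float64(0.1062))
  return _methods._mean(a, axis=axis, dtype=dtype,
  ret = um.true_divide(
Traceback (most recent call last):
ValueError: zero-size array to reduction operation maximum which has no identity
```

Emit:
apply_moves([
  [[0.57, 0.7, 0, -4.7, -0.35], [0.57, 0.7, 0, -4.7, -0.35], [0.57, 0.7, 0, -4.7, -0.35], [0.57, 0.7, 0, -4.7, -0.35], [0.57, 0.7, 0, -4.7, -0.35], [0.57, 0.7, 0, -4.7, -0.35], [0.58, 0.68, 0, -4.8, -0.35], [0, 0, 0, 0, -0.35]],
])

```text
clock: 11.67
eef_pos: [0.5365, 0.0933, 0.212]
tool_rot: [0.044, 0.999, 0.002, 0.001]
ft_force: [1.0, 0.2, 0.0]
grip_width: 0.0279
grasp_force: 0.0
```

Emit:
apply_moves([
  [[0, 0, -0.8, 0, -0.35], [0, 0, -0.8, 0, -0.35], [0, 0, -0.6, 0, -0.35], [0, 0, 0, 0, -0.35], [0, 0, 0, 0, -0.35]],
])

```text
clock: 12.08
eef_pos: [0.5315, 0.0879, 0.1238]
tool_rot: [0.045, 0.999, -0.0, -0.002]
ft_force: [0.5, 0.7, -0.1]
grip_width: 0.0278
grasp_force: 0.0
```

Run:
```python
from h import *
exec(open('st.py').read())
s,d=cap('scene','scene3'); cv2.imwrite('pics/z3.png',cv2.resize(s[130:280,220:420],(800,600),interpolation=cv2.INTER_CUBIC))
```

```text
12.0833 [0.5315  0.08789 0.12382] 84.79 0.02782 [ 0.46  0.7  -0.12] [-0.019 -0.017 -0.011] 0.0
```

View pics/z3.png

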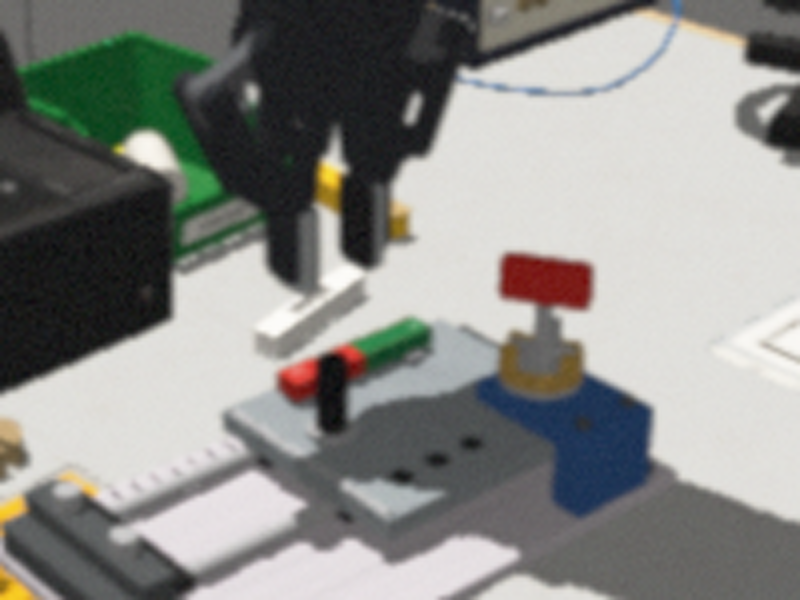

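Emit:
apply_moves([
  [[0, 0, -0.4, 0, -0.35], [0, 0, -0.4, 0, -0.35], [0, 0, -0.4, 0, -0.35], [0, 0, -0.3, 0, -0.35], [0, 0, -0.14, 0, -0.35], [0, 0, 0, 0, -0.35], [0, 0, 0, 0, -0.35]],
])

```text
clock: 12.72
eef_pos: [0.5339, 0.0878, 0.0607]
tool_rot: [0.046, 0.999, 0.0, 0.001]
ft_force: [0.6, -0.5, 0.1]
grip_width: 0.0276
grasp_force: 0.0
```

Run:
```python
from h import *
exec(open('st.py').read())
# nose / buffer gap from the first top view, fixture frame
d=np.load('pics/top0.npy');P=cloud('top',d);yaw=np.deg2rad(-5.2);ex=np.array([np.cos(yaw),np.sin(yaw)]);ey=np.array([-ex[1],ex[0]])
Q=P[...,:2]-np.array([.4763,.0103]);X=Q@ex;Y=Q@ey;Z=P[...,2]
s=(d>0)&(abs(X-.05)<.03)&(Z>.026)
print('nose',np.percentile(Y[s&(Y<.15)],[98,99,99.7]),'buffer',np.percentile(Y[s&(Y>.15)],[.5,1,3,10]))
```

```text
12.7167 [0.5339  0.08779 0.06071] 84.74 0.02763 [ 0.59 -0.5   0.07] [0.011 0.045 0.032] 0.0
nose [0.10260635 0.10399375 0.1048909 ] buffer [0.18357109 0.18359543 0.18402554 0.18577688]
```

Emit:
apply_moves([
  [[0.005, 0.05, 0, 0, -0.35], [0.005, 0.05, 0, 0, -0.35], [0.005, 0.05, 0, 0, -0.35], [0.005, 0.05, 0, 0, -0.35], [0.005, 0.05, 0, 0, -0.35], [0.005, 0.05, 0, 0, -0.35], [0.005, 0.05, 0, 0, -0.35], [0, 0, 0, 0, -0.35]],
])

```text
clock: 13.38
eef_pos: [0.5342, 0.102, 0.0591]
tool_rot: [0.046, 0.999, 0.0, 0.0]
ft_force: [-0.1, -0.5, 0.3]
grip_width: 0.0281
grasp_force: 0.4
```

Emit:
apply_moves([
  [[0.005, 0.06, 0, 0, -0.35], [0.005, 0.06, 0, 0, -0.35], [0.005, 0.06, 0, 0, -0.35], [0.005, 0.06, 0, 0, -0.35], [0.005, 0.06, 0, 0, -0.35], [0.005, 0.06, 0, 0, -0.35], [0.005, 0.06, 0, 0, -0.35], [0.005, 0.06, 0, 0, -0.35]],
])

```text
clock: 14.05
eef_pos: [0.5357, 0.121, 0.0591]
tool_rot: [0.046, 0.999, -0.0, 0.0]
ft_force: [0.7, -2.3, -0.4]
grip_width: 0.0278
grasp_force: 1.1
```

Emit:
apply_moves([
  [[0.005, 0.06, 0, 0, -0.35], [0.005, 0.06, 0, 0, -0.35], [0.005, 0.06, 0, 0, -0.35], [0.005, 0.06, 0, 0, -0.35], [0.005, 0.06, 0, 0, -0.35], [0.005, 0.06, 0, 0, -0.35], [0.005, 0.06, 0, 0, -0.35], [0.005, 0.06, 0, 0, -0.35]],
])

```text
clock: 14.72
eef_pos: [0.5373, 0.1402, 0.0591]
tool_rot: [0.046, 0.999, -0.0, 0.0]
ft_force: [1.4, -2.0, -0.6]
grip_width: 0.0279
grasp_force: 1.1
```

```bash
cat > gap.py <<'E'
from h import *
exec(open('st.py').read())
im,d=cap('top','top_%d'%int(get_obs()['clock']*100));P=cloud('top',d);yaw=np.deg2rad(-5.2);ex=np.array([np.cos(yaw),np.sin(yaw)]);ey=np.array([-ex[1],ex[0]])
Q=P[...,:2]-np.array([.4763,.0103]);X=Q@ex;Y=Q@ey;Z=P[...,2]
for a in (.02,.03,.08):
    r=(d>0)&(abs(X-a)<.008)
    print(a,[(int(y*1000),np.median(Z[r&(abs(Y-y)<.0015)]).round(3)) for y in np.arange(.12,.2,.003)])
E
python3 gap.py
```

```text
14.7167 [0.53731 0.14019 0.05906] 84.73 0.02791 [ 1.42 -2.04 -0.57] [-0.49  -0.358  0.044] 1.1116565018892288
0.02 [(120, np.float64(0.517)), (123, np.float64(0.517)), (126, np.float64(0.516)), (129, np.float64(0.514)), (132, np.float64(0.515)), (135, np.float64(0.511)), (138, np.float64(0.51)), (141, np.float64(0.508)), (144, np.float64(0.506)), (147, np.float64(0.505)), (150, np.float64(0.504)), (153, np.float64(0.505)), (156, np.float64(0.51)), (159, np.float64(0.511)), (162, np.float64(0.511)), (165, np.float64(0.511)), (168, np.float64(0.509)), (171, np.float64(0.506)), (174, np.float64(0.504)), (177, np.float64(nan)), (180, np.float64(nan)), (183, np.float64(nan)), (186, np.float64(nan)), (189, np.float64(nan)), (192, np.float64(nan)), (195, np.float64(nan)), (198, np.float64(nan))]
0.03 [(120, np.float64(0.509)), (123, np.float64(0.509)), (126, np.float64(0.509)), (129, np.float64(0.508)), (132, np.float64(0.508)), (135, np.float64(0.508)), (138, np.float64(0.507)), (141, np.float64(0.506)), (144, np.float64(0.505)), (147, np.float64(0.504)), (150, np.float64(0.503)), (153, np.float64(0.503)), (156, np.float64(0.503)), (159, np.float64(0.505)), (162, np.float64(0.505)), (165, np.float64(0.504)), (168, np.float64(0.504)), (171, np.float64(0.503)), (174, np.float64(0.5)), (177, np.float64(0.498)), (180, np.float64(nan)), (183, np.float64(nan)), (186, np.float64(nan)), (189, np.float64(nan)), (192, np.float64(nan)), (195, np.float64(nan)), (198, np.float64(nan))]
  return _methods._mean(a, axis=axis, dtype=dtype,
  ret = ret.dtype.type(ret / rcount)
```

Emit:
apply_moves([
  [[0.003, 0.03, 0, 0, -0.35], [0.003, 0.03, 0, 0, -0.35], [0.003, 0.03, 0, 0, -0.35], [0.003, 0.03, 0, 0, -0.35], [0.003, 0.03, 0, 0, -0.35], [0.003, 0.03, 0, 0, -0.35]],
])

```text
clock: 15.27
eef_pos: [0.5378, 0.1472, 0.059]
tool_rot: [0.046, 0.999, -0.0, -0.0]
ft_force: [0.3, -1.7, 0.3]
grip_width: 0.0277
grasp_force: 1.1
```

Emit:
apply_moves([
  [[0.003, 0.03, 0, 0, -0.35], [0.003, 0.03, 0, 0, -0.35], [0.003, 0.03, 0, 0, -0.35], [0.003, 0.03, 0, 0, -0.35], [0.003, 0.03, 0, 0, -0.35], [0.003, 0.03, 0, 0, -0.35]],
])

```text
clock: 15.77
eef_pos: [0.5385, 0.1545, 0.0591]
tool_rot: [0.046, 0.999, -0.0, -0.0]
ft_force: [-1.1, -1.2, 1.0]
grip_width: 0.0279
grasp_force: 1.1
```

Emit:
apply_moves([
  [[0.003, 0.03, 0, 0, -0.35], [0.003, 0.03, 0, 0, -0.35], [0.003, 0.03, 0, 0, -0.35], [0.003, 0.03, 0, 0, -0.35]],
])

```text
clock: 16.1
eef_pos: [0.5389, 0.1593, 0.059]
tool_rot: [0.046, 0.999, -0.0, -0.0]
ft_force: [-1.5, -1.6, 0.4]
grip_width: 0.0276
grasp_force: 1.1
```

Emit:
apply_moves([
  [[0.002, 0.025, 0, 0, -0.35], [0.002, 0.025, 0, 0, -0.35], [0.002, 0.025, 0, 0, -0.35], [0.002, 0.025, 0, 0, -0.35]],
])

```text
clock: 16.43
eef_pos: [0.5393, 0.1632, 0.059]
tool_rot: [0.046, 0.999, -0.0, -0.0]
ft_force: [-1.4, -2.3, 1.0]
grip_width: 0.0277
grasp_force: 1.1
```

Emit:
apply_moves([
  [[0.002, 0.025, 0, 0, -0.35], [0.002, 0.025, 0, 0, -0.35], [0.002, 0.025, 0, 0, -0.35]],
])

```text
clock: 16.68
eef_pos: [0.5396, 0.1662, 0.059]
tool_rot: [0.046, 0.999, -0.0, -0.0]
ft_force: [-0.9, -2.3, 0.4]
grip_width: 0.028
grasp_force: 1.1
```

Emit:
apply_moves([
  [[0.002, 0.025, 0, 0, -0.35], [0.002, 0.025, 0, 0, -0.35]],
])

```text
clock: 16.85
eef_pos: [0.5398, 0.1682, 0.059]
tool_rot: [0.046, 0.999, -0.0, -0.0]
ft_force: [-1.7, -2.0, 0.8]
grip_width: 0.0279
grasp_force: 1.1
```

Emit:
apply_moves([
  [[0.002, 0.02, 0, 0, -0.35], [0.002, 0.02, 0, 0, -0.35]],
])

```text
clock: 17.02
eef_pos: [0.54, 0.1698, 0.059]
tool_rot: [0.046, 0.999, -0.0, -0.0]
ft_force: [-2.1, -2.0, 0.1]
grip_width: 0.0277
grasp_force: 1.0
```

Emit:
apply_moves([
  [[0.002, 0.02, 0, 0, -0.35], [0.002, 0.02, 0, 0, -0.35]],
])

```text
clock: 17.18
eef_pos: [0.54, 0.1707, 0.059]
tool_rot: [0.046, 0.999, -0.001, -0.0]
ft_force: [-2.3, -5.4, 0.6]
grip_width: 0.0275
grasp_force: 2.9
```

Emit:
apply_moves([
  [[0.002, 0.02, 0, 0, -0.35], [0.002, 0.02, 0, 0, -0.35]],
])

```text
clock: 17.35
eef_pos: [0.5401, 0.1708, 0.0589]
tool_rot: [0.047, 0.999, -0.002, -0.0]
ft_force: [-1.9, -9.2, 2.7]
grip_width: 0.0277
grasp_force: 4.8
```

Emit:
apply_moves([
  [[0, 0, 0, 0, -0.35], [0, 0, 0, 0, -0.35], [0, 0, 0, 0, -0.35], [-0.003, -0.06, 0, 0, -0.35], [-0.006, -0.06, 0, 0, -0.35], [-0.008, -0.08, 0, 0, -0.35], [0, 0, 0, 0, -0.35], [0, 0, 0, 0, -0.35]],
])

```text
clock: 18.02
eef_pos: [0.54, 0.1652, 0.0593]
tool_rot: [0.046, 0.999, 0.0, 0.0]
ft_force: [-0.0, 0.2, -0.3]
grip_width: 0.0279
grasp_force: 0.0
```

```bash
python3 st.py
```

```text
18.0167 [0.54005 0.16524 0.05929] 84.74 0.02788 [-0.03  0.25 -0.27] [-0.014  0.02  -0.013] 0.0
```

Free of the post; rise straight and step aside for a check.

Emit:
apply_moves([
  [[0, 0, 0.3, 0, -0.35], [0, 0, 0.6, 0, -0.35], [0, 0, 0.9, 0, -0.35], [0, 0, 0.9, 0, -0.35], [0, 0, 0.9, 0, -0.35], [0, 0, 0.5, 0, -0.35]],
])

```text
clock: 18.52
eef_pos: [0.5413, 0.1659, 0.228]
tool_rot: [0.046, 0.999, 0.001, 0.003]
ft_force: [1.1, 0.4, -0.0]
grip_width: 0.0279
grasp_force: 0.0
```

Emit:
apply_moves([
  [[-0.6, -0.7, 0, 0, -0.35], [-0.6, -0.7, 0, 0, -0.35], [-0.6, -0.7, 0, 0, -0.35], [-0.6, -0.7, 0, 0, -0.35], [-0.6, -0.7, 0, 0, -0.35], [-0.6, -0.7, 0, 0, -0.35], [0, -0.7, 0, 0, -0.35], [0, 0, 0, 0, -0.35]],
])

```text
clock: 19.18
eef_pos: [0.3947, -0.0341, 0.2236]
tool_rot: [0.048, 0.999, -0.001, 0.001]
ft_force: [-0.0, 0.3, 0.5]
grip_width: 0.028
grasp_force: 0.0
```

```bash
python3 gap.py | tail -3
python3 - <<'E'
from h import *
import glob
im=cv2.imread(sorted(glob.glob('pics/top_*.png'))[-1]); s,d=cap('scene','scene9')
cv2.imwrite('pics/z9.png',np.hstack([cv2.resize(im[165:275,200:360],(400,275)),cv2.resize(s[180:290,210:400],(400,275))]))
E
```

```text
0.02 [(120, np.float64(0.032)), (123, np.float64(0.031)), (126, np.float64(0.03)), (129, np.float64(0.032)), (132, np.float64(0.031)), (135, np.float64(0.03)), (138, np.float64(0.031)), (141, np.float64(0.03)), (144, np.float64(0.03)), (147, np.float64(0.031)), (150, np.float64(0.03)), (153, np.float64(0.031)), (156, np.float64(0.03)), (159, np.float64(0.03)), (162, np.float64(0.03)), (165, np.float64(0.03)), (168, np.float64(0.031)), (171, np.float64(0.031)), (174, np.float64(0.031)), (177, np.float64(0.03)), (180, np.float64(0.032)), (183, np.float64(0.03)), (186, np.float64(0.028)), (189, np.float64(0.029)), (192, np.float64(0.032)), (195, np.float64(0.034)), (198, np.float64(0.033))]
0.03 [(120, np.float64(0.031)), (123, np.float64(0.031)), (126, np.float64(0.029)), (129, np.float64(0.03)), (132, np.float64(0.031)), (135, np.float64(0.031)), (138, np.float64(0.03)), (141, np.float64(0.031)), (144, np.float64(0.031)), (147, np.float64(0.03)), (150, np.float64(0.031)), (153, np.float64(0.031)), (156, np.float64(0.031)), (159, np.float64(0.031)), (162, np.float64(0.031)), (165, np.f
[... 301 characters left out ...]
 [(120, np.float64(0.044)), (123, np.float64(0.044)), (126, np.float64(0.044)), (129, np.float64(0.045)), (132, np.float64(0.042)), (135, np.float64(0.045)), (138, np.float64(0.043)), (141, np.float64(0.043)), (144, np.float64(0.043)), (147, np.float64(0.043)), (150, np.float64(0.044)), (153, np.float64(0.044)), (156, np.float64(0.044)), (159, np.float64(0.041)), (162, np.float64(0.031)), (165, np.float64(0.03)), (168, np.float64(0.031)), (171, np.float64(0.031)), (174, np.float64(0.03)), (177, np.float64(0.031)), (180, np.float64(0.031)), (183, np.float64(0.03)), (186, np.float64(0.029)), (189, np.float64(0.028)), (192, np.float64(0.031)), (195, np.float64(0.033)), (198, np.float64(0.032))]
```

View pics/z9.png

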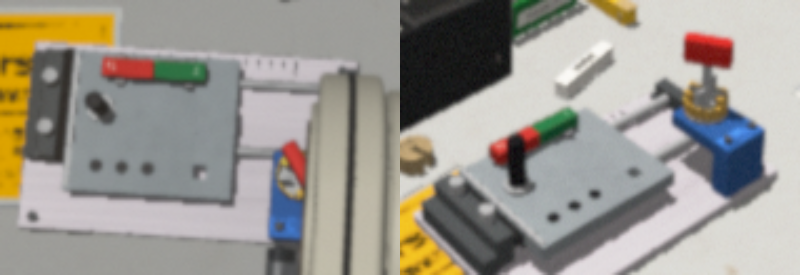

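The sled's nose meets the buffer with no gap (at about pixel 70,120 in the left crop). The handle is still up and twisted (about 710,50 in the right crop).

```bash
python3 -c "
from workcell import order
print(order.job_done())"
```

```text
the job is handed in; nothing more can be done
None
```

The plunger is parked in its rest notch, the sled's nose rests against the rubber buffer with the gripper clear, and the job was handed in at about 19 s; no verdict came back.

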